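# Clamp a mandrel with the ratchet wrench

### The job

The brass mandrel lies loose in the V-block clamp. Put the ring of the ratchet wrench down over the clamp's square nut and swing the handle back and forth, clockwise strokes driving and the return strokes slipping, until the strap grips the mandrel and the nut is nipped up to about 0.65 N m at the wrench; stop short of 0.8 N m, so as not to mark the brass. Then lift the wrench off and lay it flat, same side up, back on its cork mat. Turn the nut with the wrench only, and do not push the lamp or the oil bottle out of place.

Things in the scene. Friction and masses are not known exactly. Their poses are not given: they have to be found in the camera images.
- clamp: steel holding clamp fixed to the bench, base 128 x 72 mm, 97 mm high; origin under its vertical stud, at bench level, z up. A vee block 60 mm long at its -x side carries the mandrel along y; a flat strap (112 x 34 mm, along x) lies across the top, held down by the nut on the stud. The 16 mm stud ends 97 mm above the bench, 5 to 9 mm above the nut
- clamp_strap: the clamp's flat steel strap, guided to move only straight down, 18 mm per turn of the nut; its nose starts 3 to 6.5 mm above the mandrel. Its frame is the clamp's, shifted by its travel (origin near bench level, not on the strap)
- nut (a point): centre of the underside of the clamp's square nut, on a 40 mm washer on the strap; z up, x through the middle of a flat. The nut is 22 mm across flats and 18 mm high, its top edge chamfered 2 mm. Clockwise from above tightens; nut, washer and strap then go down 18 mm per turn (quick thread)
- clamp_nut: the same nut, same frame. Self-locking: it stays where it is left. Turning it free takes 0.5 N m (0.3 read when stopped mid-stroke); after 70 to 125 degrees the strap's nose meets the mandrel, then the torque climbs by about 1 N m per rad: 0.65 comes 20 degrees or so later, with some 100 N on the mandrel. Torque about its axis = handle force x arm + moment in the grip
- mandrel: turned brass mandrel, 101 mm long, 17 mm thick, lying along y in the vee; origin under its middle
- ratchet: flat steel ratchet ring wrench, 219 mm long, 20 mm thick, about 0.38 kg. Origin on the ring's axis at the underside, z up, x along the handle. Head 53 mm across; handle 16 mm wide, 12 mm thick (4 to 16 mm above the underside), x = 27 to 168 mm; end boss 25 mm across at x = 180 mm. From above it drives clockwise and slips (0.06 N m) counter-clockwise, in clicks of 9 degrees
- ratchet_grip (a point): where to grip the wrench: on its handle 110 mm from the ring's axis, 10 mm above the underside; axes as the wrench's. Grip hard (100 N) so that it does not twist in the fingers
- socket (a point): centre of the wrench's square hole at its underside, turning with the ring in the head; x through the middle of a flat. The hole goes right through, 24 mm across flats: it drops over the nut within 5 degrees of the nut's direction (every 90 degrees fits), then has some 11 degrees of play. Seated, it rests on the washer, level with nut. Ease the load off before lifting: it jams under torque
- mat: thin cork mat, 130 x 240 x 4 mm, fixed on the bench, where the wrench lies and is put back; origin at its centre at bench level, long side along its y
- spirit_lamp: glass spirit lamp with brass cap, 70 x 70 x 79 mm; a bystander
- oil_bottle: small white oil bottle with a long nozzle, 29 x 29 x 87 mm; a bystander
Not all that is in view belongs to the job. There is more than one size of the clamp; the job needs the larger.

How it is judged (in metres and radians):
On the way, in this order (a step that is already met when the one before it is completed fails the run):
1. the wrench's ring is down over the nut (horizontal distance between socket and nut below 0.003 m and z of socket in the frame of nut below 0.008 m), for 0.2 s.
2. the strap grips the mandrel firmly (contact force between clamp_strap and mandrel above 35 N), for 0.3 s.
At the end, for the whole second after the job is handed in: The strap presses the mandrel into its vee with more than 35 N, and the mandrel is where it lay (within 10 mm); the wrench lies at rest, flat (within 0.1 rad) and same side up, with the middle of its handle over the cork mat (contact force between clamp_strap and mandrel above 35 N and distance of mandrel from where it was at the start of the episode below 0.01 m and height (world z) of ratchet_grip below 0.022 m and angle between ratchet's own z axis and vertical below 0.1 rad and x of ratchet_grip in the frame of mat between -0.065 and 0.065 m and y of ratchet_grip in the frame of mat between -0.12 and 0.12 m and linear speed of ratchet below 0.02 m/s); the robot touches nothing.
It fails at once if the nut is overtightened: the strap presses the mandrel with more than 170 N (contact force between clamp_strap and mandrel above 170 N).
It fails at once if the fingers turn the nut (contact force between the fingers and clamp_strap above 2 N).
It fails at once if the lamp is pushed out of place (distance of spirit_lamp from where it was at the start of the episode above 0.03 m).
It fails at once if the oil bottle is pushed out of place (distance of oil_bottle from where it was at the start of the episode above 0.03 m).
It also fails if it takes over 72 s, if anything falls off the work surface, if the arm or the gripper's body presses on something with over 40 N, if the wrist force passes 120 N, or if a joint passes its speed limit or range.

### The arm

A 6-joint arm with a two-finger parallel gripper is mounted at the origin on a cart in front of the work surface, level with it; the furniture and walls round the work are solid. World frame = base frame: x ahead of the robot, y to its left, z up, the work surface at z = 0. Lengths are in mm, angles in rad, forces in N, time in s.
With the tool pointing down it reaches from about 400 to 925 mm from the base axis. Payload 12.5 kg.
Tool frame: the origin (TCP) lies between the finger pads; the fingertips stand 19 mm ahead of it and the grasp point (between the pads) is the TCP (env.tips_ahead is the distance from the TCP to the fingertips, in mm); z points along the fingers, y is the line along which they close (so a half turn about z gives the same grasp; the last joint's range is limited). The gripper opens to 95 mm and grips with 3 to 60 N. Pads are 20 mm wide; open, the fingers measure 119 mm over their backs; the gripper's body (75 mm by 180 mm) begins 59 mm behind the grasp point.
Start: joints at [-1.447, 0.491, 1.559, -0, 1.092, -0.106], TCP at [142.386, -608.581, 233.661] pointing down, gripper open.
Joint ranges: [-3.1, 3.1], [-0.84, 2.19], [0.05, 2.79], [-1.13, 4.28], [0.06, 2.93], [-2.69, 2.69]. Speed limits (rad/s): [2.22, 2.22, 2.79, 3.14, 3.14, 3.14].

### API

Orientations are given as [roll, pitch, yaw] about the fixed x, y, z axes, in that order (R = Rz(yaw) Ry(pitch) Rx(roll)).
In Python, from cell import env gives the robot as it stands.
- The arm moves only by the shell command python3 -m crank 'ROWS'. ROWS is JSON, a list of rows, each a list of 5 numbers: the shift along the tool's x, y, z in mm, then the turn about the tool's z in degrees, then the finger opening in mm, from 0 to 95.1. In form: [[dx, dy, dz, yaw, grip], ...]. A call has 1 to 10 rows; each row is the pose to reach, as a shift and turn from the pose commanded when the call began, along the tool's axes at that moment; what a row does not reach only later rows make up. A row lasts 1/12 s, in which the tool goes at most 41.7 mm and 7.16 degrees, less where a joint would pass 70% of its speed; a pose out of reach is approached as far as the arm can. A call with a gripper value outside its range is refused whole. The fingers move at their own pace and stop on an object; the grip force is fixed at half the most. Time passes only in rows, so rows that repeat a pose let the fingers close. It gives the time, the measured TCP pose, the force, the opening and the grip force at its end, in the units of the state.
- env.state(): the state, without advancing time (a new reading comes with each control period).
- env.read_camera(name): name is "scene" or "top"; returns a dict with "img" (384x512x3 uint8, blue, green, red), "K" (3x3 intrinsics, pixels), "pose" (4x4, takes a point from camera to world coordinates). Camera axes: x right, y down, z forward; pixel columns grow to the right and rows downward; lengths in mm; the calibration is good to about 2 mm. A picture is of the moment at which its call begins. There is no depth.
- env.job_done(): hands the job in; it is judged then, once.
The state is a dict: "t": time; "joints": joint angles; "qvel": joint speeds; "tau": joint torques, N m; "eef_pos": TCP position; "tcp_rot": TCP orientation; "ft_force": force on the tool from outside, world axes, zero at the start; "moment": the same for the moment, N m; "opening": opening from 0.0 (shut) to 1.0 (fully open); "grip_force": force on a finger pad.
Only numpy, scipy, OpenCV 4.12 (cv2) and the standard library are available. Lean on these libraries where they do the work, as an engineer would, in place of code of your own. Each camera call takes 0.05 s, during which the arm holds its last target. There are 200 camera calls.

## Working session

There is one attempt and no reset: what is moved stays moved. The work goes in short steps, Python scripts to look and compute and a shell command to move; the robot and the scene stay as the last step left them, time stands still between calls to the robot, and variables do not carry over. Pictures are saved under pics/ and viewed, at most 12 in all, crops included, and the job is handed in when it is done.

```bash
mkdir -p pics; ls
python3 - <<'E'
from cell import env
import cv2
print(env.state())
for n in("scene","top"):
    c=env.read_camera(n); cv2.imwrite(f"pics/{n}0.png",c["img"]); print(n,c["K"].tolist(),c["pose"].round(4).tolist())
E
```

```text
pics
{'t': 0.0, 'joints': array([-1.44655474e+00,  4.91552734e-01,  1.55944943e+00, -3.75328528e-05,
        1.09168038e+00, -1.05612494e-01]), 'qvel': array([ 5.39781512e-05,  9.05302146e-04, -8.60332125e-04, -5.25394862e-04,
        9.96241175e-04, -7.02149665e-04]), 'tau': array([-3.49167363e-03, -6.12653446e+01, -2.58185345e+01,  6.90958486e-02,
        4.81200521e-02, -9.56102440e-05]), 'eef_pos': array([ 142.37611841, -608.34213844,  233.06597819]), 'tcp_rot': array([-3.14050532e+00, -8.17902012e-05,  2.29871356e-01]), 'ft_force': array([-0.21475435, -0.79742419,  0.00426   ]), 'moment': array([ 0.03613702, -0.05705789, -0.00051266]), 'grip_force': 0.0, 'opening': 0.9982940238004042}
scene [[372.09815313814136, 0.0, 252.28662670524662], [0.0, 372.09815313814136, 188.7012107183214], [0.0, 0.0, 1.0]] [[-0.5475, -0.3873, 0.7418, 13.9311], [-0.8368, 0.2548, -0.4846, 433.5591], [-0.0014, -0.8861, -0.4636, 461.3558], [0.0, 0.0, 0.0, 1.0]]
top [[416.69555809862374, 0.0, 259.18994722310464], [0.0, 416.69555809862374, 189.63868334252274], [0.0, 0.0, 1.0]] [[0.1416, -0.9675, 0.2094, 471.6926], [-0.9899, -0.1377, 0.033, -10.5927], [-0.0031, -0.212, -0.9773, 905.485], [0.0, 0.0, 0.0, 1.0]]
```

View pics/top0.png

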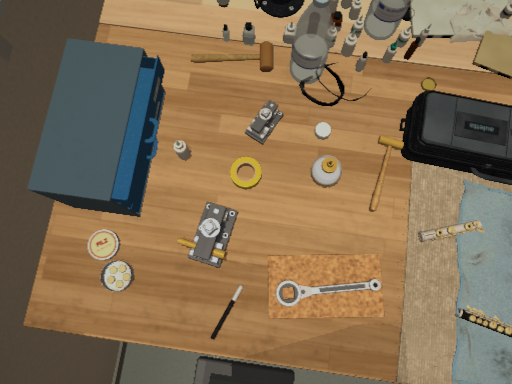

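View pics/scene0.png

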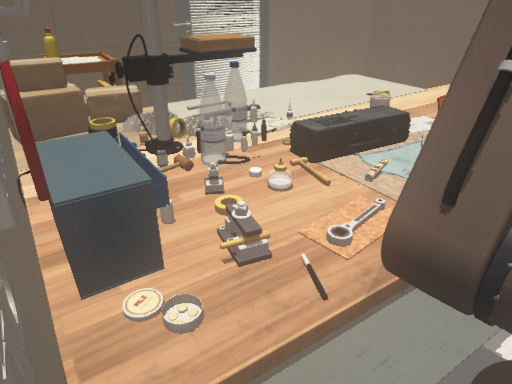

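The top view shows the large clamp at about (212,235), the wrench ring at (288,292) with its handle end at (376,285), the lamp at (326,170) and the bottle at (180,148). I'll zoom in for measurements.

Run:
```python
import cv2,numpy as np
t=cv2.imread("pics/top0.png");s=cv2.imread("pics/scene0.png")
a=cv2.resize(t[195:275,170:250],(400,400),interpolation=cv2.INTER_CUBIC)  #x5
b=cv2.resize(s[195:265,210:280],(400,400),interpolation=cv2.INTER_CUBIC)
c=cv2.resize(t[270:310,265:395],(650,200),interpolation=cv2.INTER_CUBIC)
im=np.zeros((600,800,3),np.uint8);im[:400,:400]=a;im[:400,400:]=b;im[400:,:650]=c
cv2.imwrite("pics/z1.png",im)
```

```text
(no output)
```

View pics/z1.png

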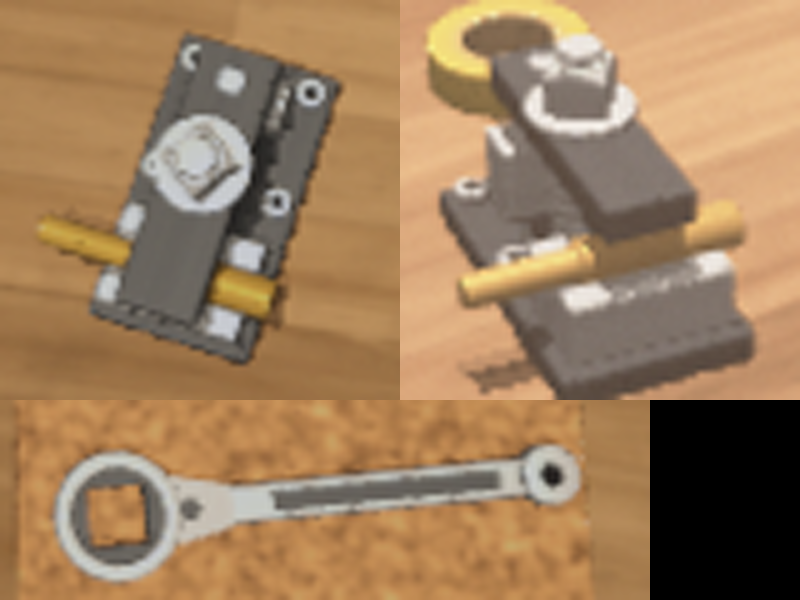

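The crop (5x) shows the washer centre at (201,162), stud top at (201,156), nut corners near (188,122), (240,160), (200,200) and (160,155). On the wrench, the ring centre is (118,515), the boss (551,474), and the square hole is near axis-aligned. The strap's nose points down-left, over the mandrel.

```bash
cat > h.py <<'E'
import numpy as np,cv2
from cell import env
from scipy.spatial.transform import Rotation as R
CAM={n:None for n in("scene","top")}
def cam(n):
    if CAM[n] is None: CAM[n]=env.read_camera(n)
    return CAM[n]
def ray(n,uv,z):
    c=cam(n);d=np.linalg.inv(c["K"])@[uv[0],uv[1],1];P=c["pose"];d=P[:3,:3]@d;o=P[:3,3]
    return o+d*(z-o[2])/d[2]
def proj(n,p):
    c=cam(n);P=c["pose"];q=(np.atleast_2d(p)-P[:3,3])@P[:3,:3];q=q@c["K"].T;return q[:,:2]/q[:,2:]
def move(dx,dy,dyaw=0): pass
E
python3 - <<'E'
from h import *
f=lambda p,x0=170,y0=195:((p[0]+.5)/5-.5+x0,(p[1]+.5)/5-.5+y0)
an=lambda a,b:np.degrees(np.arctan2(*(b-a)[1::-1]))
print("stud",ray("top",f((201,156)),97),"washer",ray("top",f((201,162)),73))
g=lambda p:((p[0]+.5)/400*70-.5+210,(p[1]+.5)/400*70-.5+195)
print("scene stud",ray("scene",g((181,45)),97),"washer",ray("scene",g((180,107)),73))
c=[ray("top",f(p),90) for p in((188,122),(240,160),(200,200),(160,155))]
print("nut corners",np.round(c,1).tolist())
print("strap",an(ray("top",f((120,300)),68),ray("top",f((200,40)),68)),an(ray("top",f((205,320)),68),ray("top",f((275,65)),68)))
w=lambda p:f((p[0],p[1]-400),265,270)
a=ray("top",w((118,515)),24);b=ray("top",w((551,474)),22)
print("ring",a,"boss",b,"len",np.linalg.norm(b-a),"yaw",an(a,b))
h=[ray("top",w(p),24)for p in((88,488),(143,485),(148,541),(92,546))]
print("hole",[round(an(h[i],h[(i+1)%4]),1) for i in range(4)],[round(np.linalg.norm(h[i]-h[(i+1)%4]),1) for i in range(4)])
for n,uv,z in(("lamp",(326,165),79),("bottle",(180,146),87),("box nearright",(135,213),0),("box right top",(160,60),0),("mat1",(268,256),4),("mat2",(383,318),4),("case",(410,140),0)):print(n,ray("top",uv,z).round())
E
```

```text
stud [559.958543   101.84730771  97.        ] washer [560.19395734 104.78259925  73.        ]
scene stud [559.91939297 102.92484934  97.        ] washer [558.88049626 104.40308665  73.        ]
nut corners [[573.3, 110.1, 90.0], [561.3, 87.4, 90.0], [543.6, 100.3, 90.0], [558.8, 118.9, 90.0]]
strap -7.377038463158597 -6.072879304004628
ring [454.74526525 -70.42888509  24.        ] boss [ 496.36971408 -245.53206643   22.        ] len 179.99366337105084 yaw -76.628184427318
hole [np.float64(-78.8), np.float64(-167.6), np.float64(103.1), np.float64(11.5)] [np.float64(22.7), np.float64(22.4), np.float64(23.1), np.float64(23.2)]
lamp [ 719. -111.   79.]
bottle [715. 191.  87.]
box nearright [575. 283.   0.]
box right top [946. 299.   0.]
mat1 [524. -19.   4.]
mat2 [ 431. -273.    4.]
case [ 829. -304.    0.]
```

```bash
cat >> h.py <<'E'
def to(x,y,z,yaw):
    "delta in tool axes from the measured pose: dx dy dz, turn about tool z (deg)"
    s=env.state();T=R.from_euler("xyz",s["tcp_rot"]);d=T.inv().apply(np.array([x,y,z])-s["eef_pos"])
    w=-(yaw-np.degrees(s["tcp_rot"][2])+180)%360-180 if 0 else -(((yaw-np.degrees(s["tcp_rot"][2]))+180)%360-180)
    print("delta",d.round(1),"turn",round(w,1))
E
python3 - <<'E'
from h import *
ims={"top":cv2.imread("pics/top0.png"),"scene":cv2.imread("pics/scene0.png")}
N=np.array([560,102.5])
def panel(n,yaw,k=11):
    u=proj(n,[*N,82])[0].round().astype(int)-[12,13]
    im=cv2.resize(ims[n][u[1]:u[1]+27,u[0]:u[0]+24],None,fx=k,fy=k,interpolation=cv2.INTER_CUBIC)
    if yaw is not None:
        for z,h,c in((88,11,(0,0,255)),(72,11,(255,0,0)),(90,9,(0,255,0))):
            q=np.array([[1,1],[-1,1],[-1,-1],[1,-1]])*h@np.array([[np.cos(a:=np.radians(yaw)),np.sin(a)],[-np.sin(a),np.cos(a)]])+N
            p=proj(n,np.c_[q,np.full(4,z)])
            cv2.polylines(im,[np.round((p-u+.5)*k-.5).astype(int)],True,c,1)
    return im
rows=[np.hstack([panel(n,y) for y in(None,54,62)]) for n in("top","scene")]
cv2.imwrite("pics/n1.png",cv2.resize(np.vstack(rows),(792,594)))
to(*(np.array([454.7,-70.4])+95*np.array([np.cos(a:=np.radians(-76.6)),np.sin(a)])),100,103.4)
E
```

```text
delta [ 427.1 -357.8  133.6] turn -90.2
```

View pics/n1.png

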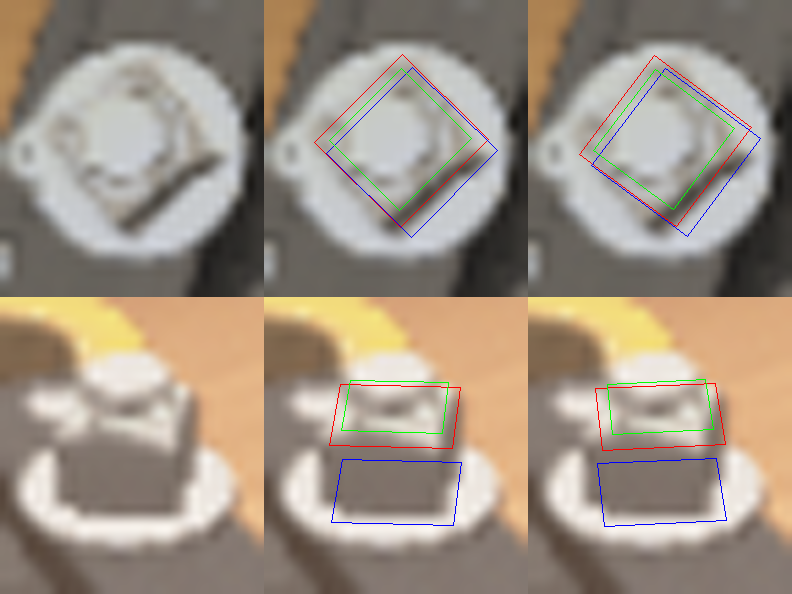

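The overlays show the true edges are shallower than the 54° square, so nut yaw is about 47° (mod 90). The washer centre is near (560, 103.5). Next I go to the wrench.

```bash
python3 -m crank '[[427,-358,100,-90,60],[427,-358,100,-90,60],[427,-358,100,-90,60],[427,-358,100,-90,60],[427,-358,100,-90,60],[427,-358,100,-90,60],[427,-358,100,-90,60],[427,-358,100,-90,60],[427,-358,100,-90,60],[427,-358,100,-90,60]]'
python3 -c "
from h import *
to(476.7,-162.8,60,103.4);print(env.state()['joints'])"
```

```text
t: 1.13
eef_pos: [389.2, -278.8, 159.9]
tcp_rot: [3.141, 0.0, 1.486]
ft_force: [0.4, -0.7, -0.1]
opening: 0.632
grip_force: 0.0
delta [123.   77.2  99.9] turn -18.3
[-7.59560134e-01  3.87418769e-01  1.99275692e+00 -7.54705577e-05
  7.60810351e-01 -6.74363228e-01]
```

```bash
python3 -m crank '[[123,77.2,100,-18.3,60],[123,77.2,100,-18.3,60],[123,77.2,100,-18.3,60],[123,77.2,100,-18.3,60],[123,77.2,100,-18.3,60],[123,77.2,100,-18.3,60],[123,77.2,100,-18.3,60]]'
python3 -c "
from h import *
to(476.7,-162.8,24.5,103.4)
c=cam('top');im=c['img'];s=cam('scene')['img']
o=np.vstack([cv2.resize(im[235:325,255:395],(560,360)),cv2.resize(s[180:240,300:400],(400,240))[:,:400] if 0 else cv2.resize(s[180:240,280:420],(560,240))]);cv2.imwrite('pics/w1.png',o)"
```

```text
t: 1.72
eef_pos: [476.4, -165.0, 60.1]
tcp_rot: [-3.141, -0.0, 1.8]
ft_force: [-0.2, -1.1, 0.3]
opening: 0.635
grip_force: 0.0
delta [ 2.1  0.8 35.6] turn -0.3
```

View pics/w1.png

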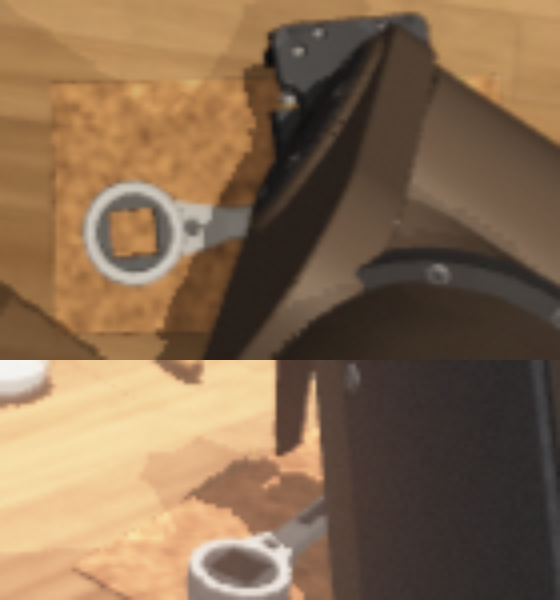

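The gripper hangs over the handle with the ring at (133,232) in the crop, clear of the fingers. I descend, grip and lift a little.

```bash
python3 -m crank '[[2.1,0.8,20,-0.3,60],[2.1,0.8,35.5,-0.3,60],[2.1,0.8,35.5,-0.3,60],[2.1,0.8,35.5,-0.3,60]]'
python3 -m crank '[[0,0,0,0,5],[0,0,0,0,5],[0,0,0,0,5],[0,0,0,0,5],[0,0,0,0,5],[0,0,0,0,5],[0,0,0,0,5],[0,0,0,0,5]]'
python3 -m crank '[[0,0,-30,0,5],[0,0,-60,0,5],[0,0,-90,0,5],[0,0,-110,0,5],[0,0,-110,0,5],[0,0,-110,0,5]]'
python3 -c "
from h import *
s=env.state();print(s['moment'],s['eef_pos'])
to(560+95*np.cos(a:=np.radians(-42)),103.3+95*np.sin(a),135,138)
im=cam('top')['img'];s=cam('scene')['img']
o=np.vstack([cv2.resize(im[235:325,255:395],(560,360)),cv2.resize(s[160:240,290:410],(360,240)).copy() if 0 else cv2.resize(s[140:230,300:510],(560,240))]);cv2.imwrite('pics/w2.png',o)"
```

```text
t: 2.15
eef_pos: [476.4, -163.9, 25.2]
tcp_rot: [3.141, 0.0, 1.803]
ft_force: [-0.2, -0.7, -0.6]
opening: 0.63
grip_force: 0.0
t: 2.82
eef_pos: [476.9, -162.7, 24.6]
tcp_rot: [3.141, 0.0, 1.805]
ft_force: [0.0, 1.3, 1.0]
opening: 0.166
grip_force: 30.0
t: 3.32
eef_pos: [476.8, -162.7, 134.8]
tcp_rot: [3.141, 0.001, 1.805]
ft_force: [-1.2, -0.0, -3.8]
opening: 0.164
grip_force: 30.0
[-0.1488545  -0.16969826 -0.00524551] [ 476.75710525 -162.71843905  134.75945427]
delta [161.3 196.6  -0.2] turn -34.6
```

View pics/w2.png

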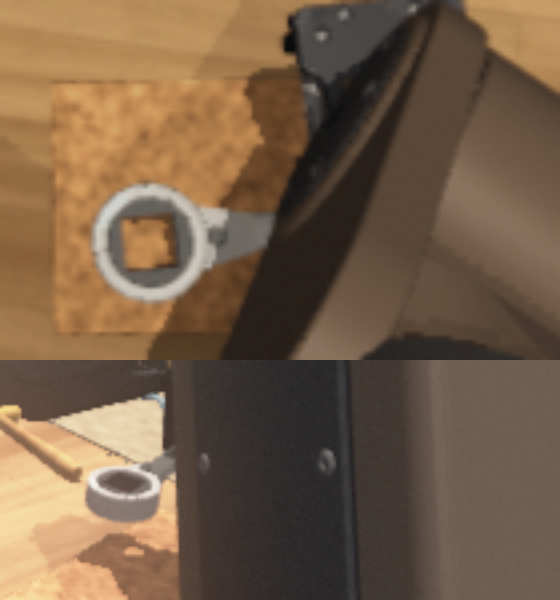

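The wrench is held; the ring is at about (152,241) in the top crop and (122,480) in the scene crop. I'll move over the nut and check for droop there.

```bash
python3 -c "
from h import *
a=(152.5/4-.5+255,241.5/4-.5+235);b=(122.5/2.667-.5+300,118.5/2.667-.5+140)
for z in(120,127,134):print(z,ray('top',a,z).round(1),ray('scene',b,z).round(1))
print('pred',454.7,-70.4,134)"
python3 -m crank '[[161,197,0,-34.6,5],[161,197,0,-34.6,5],[161,197,0,-34.6,5],[161,197,0,-34.6,5],[161,197,0,-34.6,5],[161,197,0,-34.6,5],[161,197,0,-34.6,5],[161,197,0,-34.6,5],[161,197,0,-34.6,5],[161,197,0,-34.6,5]]'
python3 -c "
from h import *
s=env.state();print(s['moment'],s['eef_pos'])
to(560+95*np.cos(a:=np.radians(-42)),103.3+95*np.sin(a),135,138)
im=cam('top')['img'];s=cam('scene')['img']
o=np.hstack([cv2.resize(im[185:265,180:260],(400,400),interpolation=2),cv2.resize(s[165:245,200:280],(400,400),interpolation=2)]);cv2.imwrite('pics/w3.png',o)"
```

```text
120 [453.7 -72.4 120. ] [473.8 -92.4 120. ]
127 [453.9 -71.9 127. ] [464.4 -81.6 127. ]
134 [454.  -71.3 134. ] [455.  -70.8 134. ]
pred 454.7 -70.4 134
t: 4.35
eef_pos: [630.2, 38.6, 133.6]
tcp_rot: [-3.14, -0.001, 2.407]
ft_force: [0.4, -0.4, -2.9]
opening: 0.163
grip_force: 30.0
[-0.02705038 -0.20178117  0.03043821] [630.18610009  38.61072308 133.58144715]
delta [ 0.4  1.1 -1.4] turn -0.1
```

View pics/w3.png

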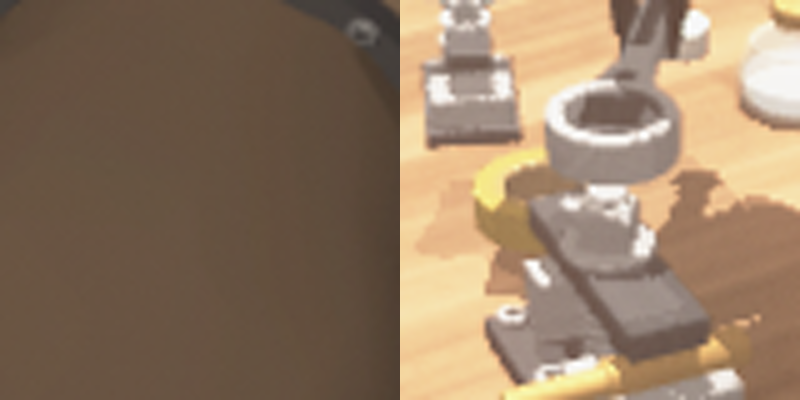

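No droop: triangulation puts the ring within 1 mm of the prediction. Seen from the scene camera, the ring hovers over the stud, with its top outline centred at (613,115). I descend in steps and watch the force.

```bash
python3 -c "
from h import *
print(ray('scene',(242.2,187.6),133.1))"
python3 -m crank '[[0.4,1.1,10,0,5],[0.4,1.1,18,0,5],[0.4,1.1,18,0,5],[0.4,1.1,18,0,5]]'
python3 -m crank '[[0,0,3,0,5],[0,0,6,0,5],[0,0,6,0,5]]'
python3 -c "
from h import *
to(560+95*np.cos(a:=np.radians(-42)),103.3+95*np.sin(a),90,138)"
```

```text
[553.62356124 104.06331668 133.1       ]
t: 4.83
eef_pos: [631.1, 40.4, 115.6]
tcp_rot: [-3.141, -0.001, 2.408]
ft_force: [0.5, 0.2, -3.6]
opening: 0.165
grip_force: 30.0
t: 5.08
eef_pos: [631.4, 40.6, 110.0]
tcp_rot: [-3.141, -0.0, 2.408]
ft_force: [0.2, 0.7, -4.0]
opening: 0.169
grip_force: 30.0
delta [-0.  -1.2 20. ] turn -0.0
```

```bash
python3 -m crank '[[0,-1.2,1,0,5],[0,-1.2,3,0,5],[0,-1.2,3,0,5],[0,-1.2,3,0,5]]'
python3 -c "
from h import *
s=env.state();print(s['moment'])
to(560+95*np.cos(a:=np.radians(-42)),103.3+95*np.sin(a),90,138)
s=cam('scene')['img']
cv2.imwrite('pics/w4.png',cv2.resize(s[165:245,200:300],(800,600),interpolation=2))"
```

```text
t: 5.42
eef_pos: [630.8, 39.8, 107.5]
tcp_rot: [3.141, 0.0, 2.408]
ft_force: [-0.2, 0.4, -2.6]
opening: 0.163
grip_force: 30.0
[ 0.12022872 -0.33391367 -0.13316485]
delta [ 0.1 -0.2 17.5] turn -0.0
```

View pics/w4.png

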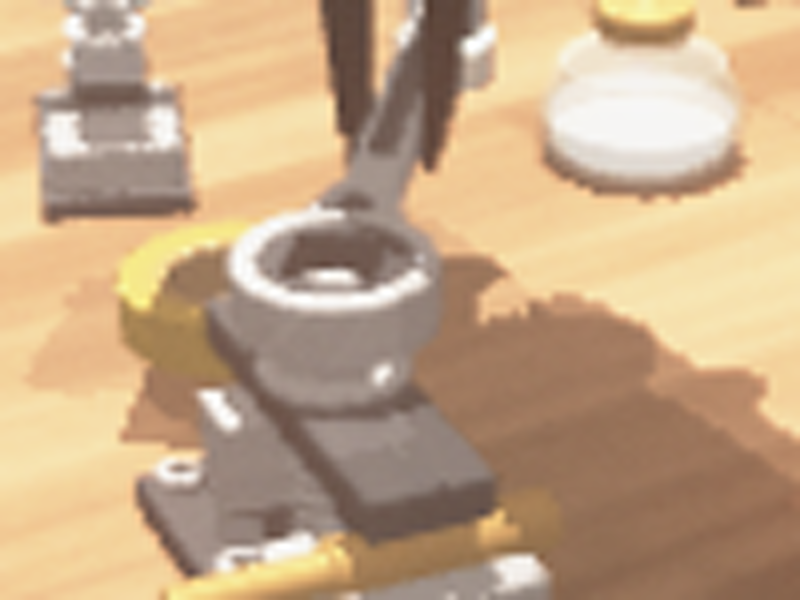

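The ring surrounds the stud, whose top is visible in the hole near (330,278). I continue down.

```bash
for k in 1 2; do python3 -m crank '[[0,0,1.5,0,5],[0,0,3,0,5],[0,0,3,0,5]]'; python3 -c "
from h import *
print(env.state()['moment'].round(3))"; done
```

```text
t: 5.72
eef_pos: [630.7, 39.7, 104.2]
tcp_rot: [-3.141, -0.0, 2.408]
ft_force: [1.3, 1.4, -3.7]
opening: 0.165
grip_force: 30.0
[ 0.08  -0.383 -0.172]
t: 5.97
eef_pos: [630.7, 39.7, 101.2]
tcp_rot: [-3.141, -0.0, 2.408]
ft_force: [0.3, 2.2, -3.5]
opening: 0.166
grip_force: 30.0
[ 0.177 -0.378 -0.171]
```

```bash
for k in 1 2 3; do python3 -m crank '[[0,0,1.5,0,5],[0,0,3,0,5],[0,0,3,0,5]]'; python3 -c "
from h import *
print(env.state()['moment'].round(3))"; done
```

```text
t: 6.22
eef_pos: [630.7, 39.7, 98.2]
tcp_rot: [-3.141, -0.0, 2.408]
ft_force: [1.0, 1.2, -3.5]
opening: 0.166
grip_force: 30.0
[ 0.246 -0.397 -0.143]
t: 6.47
eef_pos: [630.8, 39.6, 95.3]
tcp_rot: [-3.142, 0.0, 2.408]
ft_force: [1.2, 2.0, -1.9]
opening: 0.158
grip_force: 30.0
[ 0.284 -0.339 -0.147]
t: 6.72
eef_pos: [630.9, 39.6, 92.5]
tcp_rot: [3.142, 0.0, 2.408]
ft_force: [1.4, 0.4, 0.1]
opening: 0.164
grip_force: 30.0
[ 0.251 -0.15  -0.09 ]
```

Seated (underside about 72 mm, load off the hand). First drive stroke: 30° about the nut.

```bash
cat >> h.py <<'E'
NUT=np.array([560,103.3])
def tq():
    s=env.state();r=(s["eef_pos"][:2]-NUT)/1000;F=s["ft_force"];y=np.degrees(s["tcp_rot"][2])
    print("torque %.3f"%(r[0]*F[1]-r[1]*F[0]+s["moment"][2]),"Mz %.3f"%s["moment"][2],"F",F.round(1),"R %.1f"%(1e3*np.hypot(*r)),"wrench yaw %.1f radial %.1f"%(y-180,np.degrees(np.arctan2(r[1],r[0]))),"z %.1f t %.1f"%(s["eef_pos"][2],s["t"]))
E
python3 -c "
from h import *
tq()"
python3 -m crank '[[0.1,-5,0.1,3,5],[0.5,-9.9,0.3,6,5],[1.2,-14.9,0.4,9,5],[2.1,-19.8,0.6,12,5],[3.2,-24.6,0.7,15,5],[4.7,-29.4,0.9,18,5],[6.3,-34,1,21,5],[8.2,-38.6,1.2,24,5],[10.4,-43.1,1.3,27,5],[12.7,-47.5,1.5,30,5]]' >/dev/null
python3 -c "
from h import *
tq()"
python3 -m crank '[[0,0,0,0,5],[0,0,0,0,5],[0,0,0,0,5]]' >/dev/null
python3 -c "
from h import *
tq()"
```

```text
torque 0.032 Mz -0.090 F [1.4 0.4 0.1] R 95.3 wrench yaw -42.0 radial -42.0 z 92.5 t 6.7
torque 0.418 Mz -0.061 F [2.2 9.3 0.5] R 94.2 wrench yaw -72.2 radial -71.6 z 91.4 t 7.5
torque 0.455 Mz -0.063 F [2.6 9.5 0.3] R 94.2 wrench yaw -72.0 radial -71.5 z 91.4 t 7.8
```

```bash
python3 -m crank '[[1,0,0,0,5],[1.1,-5,0.1,3,5],[1.5,-9.9,0.3,6,5],[2.2,-14.9,0.4,9,5],[3.1,-19.8,0.6,12,5],[4.2,-24.6,0.7,15,5],[5.7,-29.4,0.9,18,5],[7.3,-34,1,21,5],[7.3,-34,1,21,5],[7.3,-34,1,21,5]]' >/dev/null
python3 -c "
from h import *
tq()"
```

```text
torque 0.447 Mz 0.017 F [ 4.8  4.7 -0.7] R 93.6 wrench yaw -93.0 radial -92.5 z 90.6 t 8.6
```

```bash
python3 -m crank '[[0.1,-5,0.1,3,5],[0.5,-9.9,0.3,6,5],[1.2,-14.9,0.4,9,5],[2.1,-19.8,0.6,12,5],[3.2,-24.6,0.7,15,5],[4.7,-29.4,0.9,18,5],[4.7,-29.4,0.9,18,5],[4.7,-29.4,0.9,18,5]]' >/dev/null
python3 -c "
from h import *
tq();print(env.state()['joints'].round(2))"
python3 -m crank '[[0.1,-5,0.1,3,5],[0.5,-9.9,0.3,6,5],[1.2,-14.9,0.4,9,5],[2.1,-19.8,0.6,12,5],[2.1,-19.8,0.6,12,5],[2.1,-19.8,0.6,12,5]]' >/dev/null
python3 -c "
from h import *
tq()"
```

```text
torque 0.317 Mz 0.003 F [ 5.5  4.9 -2. ] R 93.4 wrench yaw -111.0 radial -110.6 z 89.7 t 9.3
[-0.1   0.55  1.94  0.    0.65  0.27]
torque 0.543 Mz 0.143 F [ 7.8  4.1 -1.9] R 93.2 wrench yaw -123.0 radial -122.7 z 89.2 t 9.8
```

```bash
for k in 1 2; do python3 -m crank '[[0,-3.3,0.1,2,5],[0.2,-6.6,0.2,4,5],[0.2,-6.6,0.2,4,5],[0.2,-6.6,0.2,4,5],[0.2,-6.6,0.2,4,5]]' >/dev/null
python3 -c "
from h import *
tq()"; done
```

```text
torque 0.412 Mz 0.094 F [ 6.9  3.5 -1.6] R 93.2 wrench yaw -127.0 radial -126.6 z 88.9 t 10.2
torque 0.407 Mz 0.099 F [ 7.1  3.2 -1.4] R 93.2 wrench yaw -131.0 radial -130.7 z 88.7 t 10.6
```

```bash
for k in 1 2 3 4; do python3 -m crank '[[0,-3.3,0.1,2,5],[0.2,-6.6,0.2,4,5],[0.2,-6.6,0.2,4,5],[0.2,-6.6,0.2,4,5],[0.2,-6.6,0.2,4,5]]' >/dev/null
python3 -c "
from h import *
tq()"; done; python3 -c "
from h import *
print(env.state()['joints'].round(2))
s=cam('scene')['img']
cv2.imwrite('pics/w5.png',cv2.resize(s[165:265,180:300],(720,600),interpolation=2))"
```

```text
torque 0.475 Mz 0.165 F [ 7.2  2.5 -1.2] R 93.1 wrench yaw -135.0 radial -134.7 z 88.5 t 11.1
torque 0.465 Mz 0.182 F [ 7.3  2.4 -1.3] R 93.1 wrench yaw -139.0 radial -138.7 z 88.3 t 11.5
torque 0.359 Mz 0.172 F [ 7.   2.8 -2.3] R 93.1 wrench yaw -143.0 radial -142.7 z 88.1 t 11.9
torque 0.369 Mz 0.162 F [ 7.1  2.  -0.5] R 93.1 wrench yaw -147.0 radial -146.8 z 87.9 t 12.3
[-0.03  0.51  2.04 -0.    0.58  0.97]
```

View pics/w5.png

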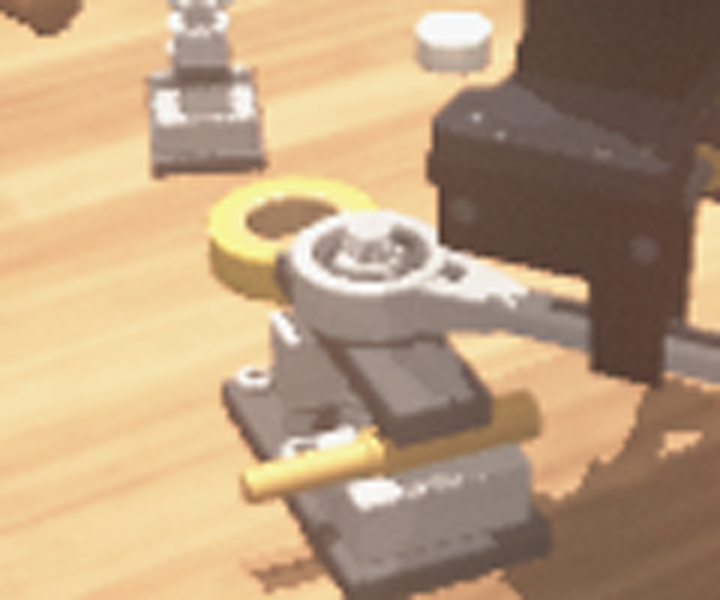

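The ring is fully down on the nut, with the handle swinging clear of the mandrel. I continue in small steps.

```bash
for k in 1 2 3; do python3 -m crank '[[0,-3.3,0.1,2,5],[0.2,-6.6,0.2,4,5],[0.2,-6.6,0.2,4,5],[0.2,-6.6,0.2,4,5],[0.2,-6.6,0.2,4,5]]' >/dev/null
python3 -c "
from h import *
tq()"; done
```

```text
torque 0.427 Mz 0.203 F [ 7.3  1.3 -1.5] R 93.1 wrench yaw -151.0 radial -150.8 z 87.7 t 12.8
torque 0.357 Mz 0.180 F [ 7.1  1.2 -1.7] R 93.1 wrench yaw -155.0 radial -154.9 z 87.5 t 13.2
torque 0.386 Mz 0.191 F [ 7.   0.5 -1.4] R 93.1 wrench yaw -159.0 radial -158.9 z 87.3 t 13.6
```

```bash
for k in 1 2 3; do python3 -m crank '[[0.3,-3.3,0.1,2,5],[0.5,-6.6,0.2,4,5],[0.5,-6.6,0.2,4,5],[0.5,-6.6,0.2,4,5],[0.5,-6.6,0.2,4,5]]' >/dev/null
python3 -c "
from h import *
tq()"; done
```

```text
torque 0.459 Mz 0.191 F [ 6.2 -1.1 -0.8] R 93.1 wrench yaw -163.0 radial -163.0 z 87.1 t 14.0
torque 0.394 Mz 0.200 F [ 5.  -1.  -1.6] R 93.1 wrench yaw -166.9 radial -167.1 z 86.8 t 14.4
torque 0.357 Mz 0.088 F [ 4.7 -2.2 -0.7] R 93.1 wrench yaw -170.9 radial -171.1 z 86.6 t 14.8
```

No rise yet at 129° of wrench travel. Return stroke of 60° (slipping).

```bash
python3 -m crank '[[0.1,5,0,-3,5],[0.5,9.9,0,-6,5],[1.2,14.9,0,-9,5],[2.1,19.8,0,-12,5],[3.2,24.6,0,-15,5],[4.7,29.4,0,-18,5],[6.3,34,0,-21,5],[8.2,38.6,0,-24,5],[10.4,43.1,0,-27,5],[12.7,47.5,0,-30,5]]' >/dev/null
python3 -c "
from h import *
tq()"
python3 -m crank '[[0.1,5,0,-3,5],[0.5,9.9,0,-6,5],[1.2,14.9,0,-9,5],[2.1,19.8,0,-12,5],[3.2,24.6,0,-15,5],[4.7,29.4,0,-18,5],[6.3,34,0,-21,5],[8.2,38.6,0,-24,5],[10.4,43.1,0,-27,5],[12.7,47.5,0,-30,5]]' >/dev/null
python3 -m crank '[[0,0,0,0,5],[0,0,0,0,5]]' >/dev/null
python3 -c "
from h import *
tq()"
```

```text
torque -0.129 Mz -0.085 F [ 5.2  4.9 -0.8] R 93.4 wrench yaw -140.8 radial -140.8 z 86.5 t 15.7
torque -0.057 Mz -0.118 F [2.2 3.9 2. ] R 93.7 wrench yaw -111.0 radial -110.7 z 86.3 t 16.7
```

It slips as expected. Drive again, carefully.

```bash
for k in 1 2 3 4 5; do python3 -m crank '[[0,-3.3,0.1,2,5],[0.2,-6.6,0.2,4,5],[0.2,-6.6,0.2,4,5],[0.2,-6.6,0.2,4,5],[0.2,-6.6,0.2,4,5]]' >/dev/null
python3 -c "
from h import *
tq()"; done
```

```text
torque -0.006 Mz -0.084 F [2.  2.4 1.4] R 94.0 wrench yaw -114.9 radial -114.7 z 86.1 t 17.1
torque 0.025 Mz -0.134 F [ 1.9 -0.1  1.5] R 94.3 wrench yaw -118.9 radial -118.8 z 85.7 t 17.5
torque -0.063 Mz -0.150 F [1.3 0.4 2.1] R 94.1 wrench yaw -122.9 radial -122.8 z 85.5 t 17.9
torque 0.050 Mz -0.054 F [3.6 3.  0.4] R 93.9 wrench yaw -126.9 radial -126.7 z 85.4 t 18.4
torque 0.105 Mz 0.083 F [4.8 5.2 1.3] R 93.4 wrench yaw -130.9 radial -130.6 z 85.3 t 18.8
```

```bash
for k in 1 2 3; do python3 -m crank '[[0,-2.5,0,1.5,5],[0.1,-5,0.1,3,5],[0.1,-5,0.1,3,5],[0.1,-5,0.1,3,5],[0.1,-5,0.1,3,5]]' >/dev/null
python3 -c "
from h import *
tq()"; done
```

```text
torque 0.413 Mz 0.200 F [6.4 3.5 1.6] R 93.3 wrench yaw -133.9 radial -133.5 z 85.3 t 19.2
torque 0.427 Mz 0.244 F [6.2 3.2 0.9] R 93.3 wrench yaw -136.9 radial -136.4 z 85.3 t 19.6
torque 0.502 Mz 0.234 F [7.1 2.2 1.8] R 93.3 wrench yaw -139.9 radial -139.5 z 85.1 t 20.0
```

```bash
for k in 1 2; do python3 -m crank '[[0,-2.5,0,1.5,5],[0.1,-5,0.1,3,5],[0.1,-5,0.1,3,5],[0.1,-5,0.1,3,5],[0.1,-5,0.1,3,5]]' >/dev/null
python3 -c "
from h import *
tq()"; done
```

```text
torque 0.424 Mz 0.222 F [6.8 2.5 1.7] R 93.2 wrench yaw -142.9 radial -142.5 z 85.0 t 20.4
torque 0.513 Mz 0.186 F [7.5 0.9 0.6] R 93.2 wrench yaw -145.9 radial -145.6 z 84.9 t 20.9
```

```bash
for k in 1 2 3; do python3 -m crank '[[0,-2.5,0,1.5,5],[0.1,-5,0.1,3,5],[0.1,-5,0.1,3,5],[0.1,-5,0.1,3,5]]' >/dev/null
for j in 1 2; do python3 -m crank '[[0,0,0,0,5]]' >/dev/null
python3 -c "
from h import *
tq()";done; done
```

```text
torque 0.403 Mz 0.152 F [6.  0.5 0.1] R 93.2 wrench yaw -148.9 radial -148.6 z 84.8 t 21.3
torque 0.566 Mz 0.268 F [7.7 0.9 0.8] R 93.2 wrench yaw -148.9 radial -148.6 z 84.8 t 21.4
torque 0.493 Mz 0.209 F [6.9 0.2 1.1] R 93.2 wrench yaw -151.9 radial -151.6 z 84.7 t 21.8
torque 0.463 Mz 0.238 F [7.3 1.2 0.9] R 93.2 wrench yaw -151.9 radial -151.6 z 84.7 t 21.9
torque 0.479 Mz 0.181 F [ 6.2 -0.6  0.6] R 93.2 wrench yaw -154.9 radial -154.7 z 84.6 t 22.3
torque 0.543 Mz 0.241 F [ 7.3 -0.1 -0.4] R 93.2 wrench yaw -154.9 radial -154.7 z 84.6 t 22.4
```

```bash
for k in 1 2; do python3 -m crank '[[0.2,-2.5,0,1.5,5],[0.3,-5,0.1,3,5],[0.3,-5,0.1,3,5],[0.3,-5,0.1,3,5]]' >/dev/null
for j in 1 2 3; do python3 -m crank '[[0,0,0,0,5]]' >/dev/null
python3 -c "
from h import *
tq()";done; done
```

```text
torque 0.544 Mz 0.205 F [ 6.3 -1.4 -0.2] R 93.2 wrench yaw -157.9 radial -157.8 z 84.5 t 22.8
torque 0.526 Mz 0.169 F [ 6.8 -1.4  0.9] R 93.2 wrench yaw -157.9 radial -157.8 z 84.5 t 22.9
torque 0.540 Mz 0.183 F [ 6.2 -1.6  1.1] R 93.2 wrench yaw -157.9 radial -157.8 z 84.5 t 22.9
torque 0.597 Mz 0.156 F [ 6.3 -2.8  0.7] R 93.2 wrench yaw -160.9 radial -160.8 z 84.3 t 23.4
torque 0.533 Mz 0.200 F [ 5.6 -1.8  0.6] R 93.2 wrench yaw -160.9 radial -160.9 z 84.3 t 23.4
torque 0.547 Mz 0.199 F [ 6.7 -1.6  0.8] R 93.2 wrench yaw -160.9 radial -160.8 z 84.3 t 23.5
```

```bash
for k in 1 2; do python3 -m crank '[[0.2,-2.5,0,1.5,5],[0.3,-5,0.1,3,5],[0.3,-5,0.1,3,5],[0.3,-5,0.1,3,5]]' >/dev/null
for j in 1 2 3; do python3 -m crank '[[0,0,0,0,5]]' >/dev/null
python3 -c "
from h import *
tq()";done; done
```

```text
torque 0.466 Mz 0.074 F [ 5.6 -2.8  1. ] R 93.2 wrench yaw -163.9 radial -163.9 z 84.2 t 23.9
torque 0.527 Mz 0.133 F [ 5.8 -2.7  0.4] R 93.2 wrench yaw -163.9 radial -163.9 z 84.2 t 24.0
torque 0.517 Mz 0.171 F [ 5.  -2.4  0.9] R 93.2 wrench yaw -163.9 radial -163.9 z 84.2 t 24.1
torque 0.572 Mz 0.187 F [ 4.3 -3.2  1.2] R 93.2 wrench yaw -166.9 radial -167.0 z 84.0 t 24.5
torque 0.572 Mz 0.175 F [ 4.4 -3.4  1.6] R 93.2 wrench yaw -166.9 radial -167.0 z 84.0 t 24.6
torque 0.629 Mz 0.169 F [ 5.4 -3.8  0.4] R 93.2 wrench yaw -166.9 radial -167.0 z 84.1 t 24.7
```

```bash
for k in 1; do python3 -m crank '[[0.2,-2.5,0,1.5,5],[0.3,-5,0.1,3,5],[0.3,-5,0.1,3,5],[0.3,-5,0.1,3,5]]' >/dev/null
for j in 1 2 3 4; do python3 -m crank '[[0,0,0,0,5]]' >/dev/null
python3 -c "
from h import *
tq()";done; done
```

```text
torque 0.635 Mz 0.174 F [ 4.4 -4.2  1.7] R 93.2 wrench yaw -169.9 radial -170.1 z 83.9 t 25.1
torque 0.696 Mz 0.174 F [ 3.8 -5.   1.2] R 93.1 wrench yaw -169.9 radial -170.1 z 83.9 t 25.2
torque 0.715 Mz 0.206 F [ 4.  -4.8  1.2] R 93.2 wrench yaw -169.9 radial -170.1 z 83.9 t 25.3
torque 0.499 Mz 0.105 F [ 4.6 -3.5  1.1] R 93.2 wrench yaw -169.9 radial -170.0 z 83.9 t 25.4
```

Torque averages about 0.64 N m, up from about 0.4 when free. I stop driving, ease off the load and lift.

```bash
python3 -m crank '[[0.1,5,0,-3,5],[0.4,8.3,0,-5,5],[0.6,11.6,0,-7,5],[0.6,11.6,0,-7,5],[0.6,11.6,0,-7,5],[0.6,11.6,0,-7,5]]' >/dev/null
python3 -c "
from h import *
tq()"
for k in 1 2; do python3 -m crank '[[0,0,-2,0,5],[0,0,-4,0,5],[0,0,-4,0,5],[0,0,-4,0,5]]'>/dev/null
python3 -c "
from h import *
tq();print(env.state()['moment'].round(2))"; done
```

```text
torque 0.144 Mz -0.003 F [ 4.6 -0.3  0.9] R 93.3 wrench yaw -163.1 radial -163.3 z 83.9 t 25.9
torque 0.160 Mz -0.051 F [ 6.1 -0.5 -4.3] R 93.4 wrench yaw -163.0 radial -163.4 z 87.7 t 26.2
[ 0.09 -1.15 -0.05]
torque 0.119 Mz -0.066 F [ 6.2 -0.2 -3.4] R 93.5 wrench yaw -163.1 radial -163.4 z 91.7 t 26.5
[ 0.03 -1.08 -0.07]
```

```bash
for k in 1 2 3; do python3 -m crank '[[0.7,0.5,-2,0,5],[0.7,0.5,-4,0,5],[0.7,0.5,-4,0,5]]'>/dev/null
python3 -c "
from h import *
tq();print(env.state()['moment'].round(2))"; done
```

```text
torque 0.110 Mz 0.001 F [ 3.8 -0.1 -3.9] R 93.4 wrench yaw -163.0 radial -163.2 z 95.8 t 26.8
[ 0.13 -0.55  0.  ]
torque 0.064 Mz 0.038 F [ 0.5 -0.1 -2.9] R 93.1 wrench yaw -163.0 radial -162.9 z 99.9 t 27.0
[0.1  0.09 0.04]
torque -0.013 Mz 0.008 F [-0.1  0.2 -3.4] R 91.8 wrench yaw -163.0 radial -162.5 z 104.1 t 27.3
[-0.05  0.09  0.01]
```

Free of the nut. Lift clear and view the clamp and wrench.

```bash
python3 -m crank '[[0,0,-15,0,5],[0,0,-30,0,5],[0,0,-45,0,5],[0,0,-45,0,5],[0,0,-45,0,5]]'
python3 -c "
from h import *
to(476.8,-162.7,110,103.4)
s=cam('scene')['img']
cv2.imwrite('pics/w6.png',cv2.resize(s[165:265,180:300],(720,600),interpolation=2))"
```

```text
t: 27.68
eef_pos: [472.5, 75.7, 149.0]
tcp_rot: [3.141, -0.001, 0.296]
ft_force: [0.2, -0.1, -3.7]
opening: 0.166
grip_force: 30.0
delta [-65.6 229.2  39. ] turn -86.4
```

View pics/w6.png

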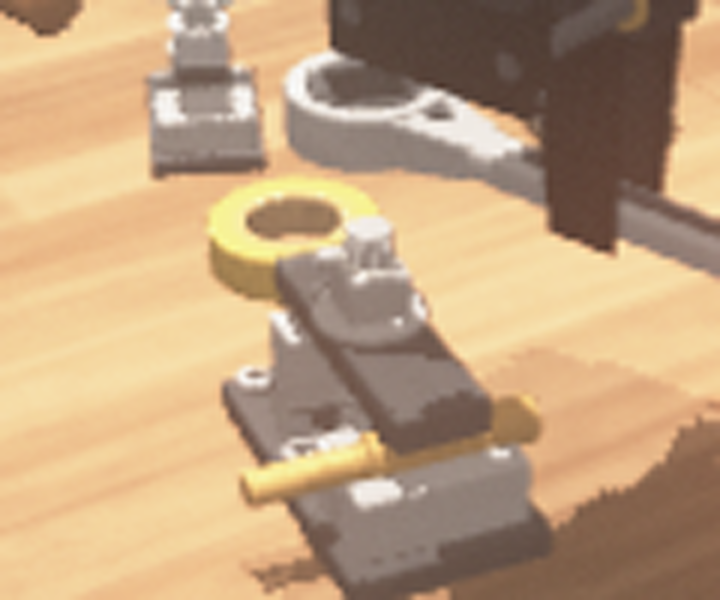

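The strap's nose now sits on the mandrel, which is undisturbed; the wrench hangs level. Carry it back to the mat.

```bash
python3 -m crank '[[-65.6,229.2,0,-86.4,5],[-65.6,229.2,0,-86.4,5],[-65.6,229.2,0,-86.4,5],[-65.6,229.2,0,-86.4,5],[-65.6,229.2,0,-86.4,5],[-65.6,229.2,0,-86.4,5],[-65.6,229.2,0,-86.4,5],[-65.6,229.2,0,-86.4,5],[-65.6,229.2,0,-86.4,5],[-65.6,229.2,0,-86.4,5]]'
python3 -c "
from h import *
to(476.8,-162.7,60,103.4)"
```

```text
t: 28.57
eef_pos: [476.1, -163.1, 147.5]
tcp_rot: [-3.14, -0.001, 1.457]
ft_force: [-0.8, 1.3, -3.5]
opening: 0.166
grip_force: 30.0
delta [ 0.5  0.8 87.5] turn -19.9
```

```bash
python3 -m crank '[[0.5,0.8,30,-7,5],[0.5,0.8,60,-14,5],[0.5,0.8,87,-19.9,5],[0.5,0.8,87,-19.9,5],[0.5,0.8,87,-19.9,5]]' >/dev/null
python3 -m crank '[[0,0,10,0,5],[0,0,20,0,5],[0,0,30,0,5],[0,0,33,0,5],[0,0,33,0,5],[0,0,33,0,5]]'
python3 -c "
from h import *
print(env.state()['moment'].round(2));to(476.8,-162.7,24.5,103.4)"
```

```text
t: 29.48
eef_pos: [477.6, -162.3, 28.8]
tcp_rot: [-3.141, -0.0, 1.799]
ft_force: [0.1, -0.3, -3.8]
opening: 0.167
grip_force: 30.0
[-0.16 -0.17 -0.01]
delta [-0.2 -0.9  4.3] turn -0.3
```

```bash
for k in 1 2; do python3 -m crank '[[0,0,1,0,5],[0,0,2,0,5],[0,0,2,0,5],[0,0,2,0,5]]' | egrep 'eef|force:'; done
```

```text
eef_pos: [477.6, -162.3, 27.0]
ft_force: [0.1, -0.4, -4.1]
grip_force: 30.0
eef_pos: [477.6, -162.3, 24.8]
ft_force: [0.0, 0.5, -2.8]
grip_force: 30.0
```

Nearly down; lower another 0.6 mm, release, and lift straight up.

```bash
python3 -m crank '[[0,0,0.6,0,5],[0,0,0.6,0,5],[0,0,0.6,0,20],[0,0,0.6,0,30],[0,0,0.6,0,45],[0,0,0.6,0,45],[0,0,0.6,0,45],[0,0,0.6,0,45]]' | egrep 'eef|force|open'
python3 -m crank '[[0,0,-15,0,45],[0,0,-40,0,45],[0,0,-70,0,45],[0,0,-110,0,45],[0,0,-150,0,45],[0,0,-190,0,45],[0,0,-190,0,45],[0,0,-190,0,45]]' | egrep 'eef|force|open'
python3 -m crank '[[-40,0,0,0,45],[-80,0,0,0,45],[-120,0,0,0,45],[-160,0,0,0,45],[-200,0,0,0,45],[-200,0,0,0,45],[-200,0,0,0,45]]' | egrep 'eef|force|open'
python3 -c "
from h import *
cv2.imwrite('pics/w7.png',cam('top')['img'])"
```

```text
eef_pos: [477.6, -162.3, 24.2]
ft_force: [-0.1, 0.4, -0.1]
opening: 0.462
grip_force: 0.0
eef_pos: [478.1, -162.5, 216.3]
ft_force: [-0.6, -0.1, -0.3]
opening: 0.471
grip_force: 0.0
eef_pos: [522.1, -358.3, 211.6]
ft_force: [-0.6, 0.4, -0.0]
opening: 0.473
grip_force: 0.0
```

View pics/w7.png

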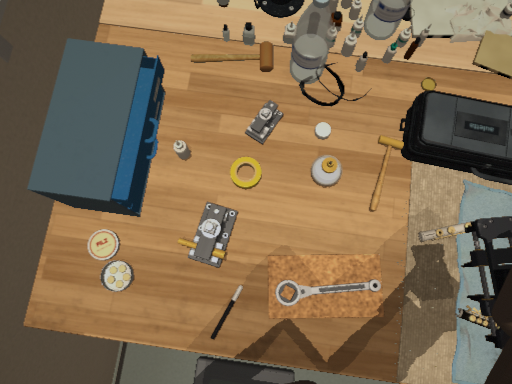

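The wrench lies flat on the mat (ring at 288,292, boss at 376,285), the lamp, bottle and mandrel are unmoved, and the robot is clear. I'm handing in.

```bash
python3 -c "
from cell import env
print(env.job_done())"
```

```text
the job is handed in; nothing more can be done
None
```

I handed in the job (no verdict came back): nut nipped up to about 0.64 N m by the wrist readings (noisy, roughly ±0.1; the strap force itself isn't measured), the strap looks seated on the mandrel, and the wrench is back flat on its mat with the lamp and bottle where they were.

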